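# Show a reader how to borrow a reserved book

## Robot

A 6-joint arm with a two-finger parallel gripper is mounted at the origin on the work surface. World frame = base frame: x ahead of the robot, y to its left, z up, the work surface at z = 0. Lengths are in mm, angles in rad, forces in N, time in s.
With the tool pointing down it reaches from about 350 to 775 mm from the base axis. Payload 7.3 kg.
Tool frame: the origin (TCP) lies between the finger pads, 19 mm behind the fingertips; this is the grasp point; z points along the fingers, y is the line along which they close (so a half turn about z gives the same grasp; the last joint's range is limited). The gripper opens to 92 mm and grips with 3 to 60 N. Pads are 19 mm wide; open, the fingers measure 130 mm over their backs; the gripper's body (75 mm by 190 mm) begins 47 mm behind the grasp point.
Start: joints at [-1.382, 0.342, 1.524, -0, 1.275, -0.146], TCP at [172.527, -495.86, 245.541] pointing down, gripper open.
Joint ranges: [-2.53, 2.53], [-0.77, 2.02], [0.04, 2.7], [-1, 4.14], [0.28, 2.66], [-3.11, 3.11]. Speed limits (rad/s): [2.57, 2.57, 3.14, 3.14, 3.14, 3.14].

## Interface

Orientations are given as [roll, pitch, yaw] about the fixed x, y, z axes, in that order (R = Rz(yaw) Ry(pitch) Rx(roll)).
In Python, from plant import bot gives the robot as it stands.
- The arm moves only by the tool servo_tool, never from a script. Its argument "deltas" is a list of rows, each a list of 2 entries, a list of its own where there are three numbers: the shift along the tool's x, y, z in m, then the turn, a rotation vector about the tool's x, y, z in degrees. A call has 1 to 20 rows; each row shifts and turns the commanded pose from where the row before left it, along the tool's axes as they then stand; what a row does not reach is not made up. A row lasts 1/8 s, in which the tool goes at most 62.5 mm and 10.7 degrees, less where a joint would pass 70% of its speed; a pose out of reach is approached as far as the arm can. A call with a gripper value outside its range is refused whole. "fingers" is the opening, from 0 (shut) to 1 (fully open), set as the call begins (left out, the last holds). The fingers move at their own pace and stop on an object; the grip force is fixed at half the most. Time passes only in rows, so rows that do not move let the fingers close. It gives the time, the measured TCP pose, the force, the opening and the grip force at its end, in the units of the state.
- bot.get_obs(): the state, without advancing time (a new reading comes with each control period).
- bot.capture(name): name is "scene" or "top"; returns the picture (480x640x3 uint8, red, green, blue); there is no depth.
- bot.camera_model(name): a dict with "mtx" (3x3 intrinsics, pixels), "dist" ([k1, k2, p1, p2, k3] as OpenCV has them; the pictures are not rectified), "xyz" and "rotation" of the camera in the world. Camera axes: x right, y down, z forward; pixel columns grow to the right and rows downward; lengths in mm; the calibration is good to about 2 mm. A picture is of the moment at which its call begins. camera_model takes no time and is no camera call.
- bot.close_job(): hands the job in; it is judged then, once.
The state is a dict: "time": time; "joint_positions": joint angles; "dq": joint speeds; "tau": joint torques, N m; "tool_pos": TCP position; "tcp_rot": TCP orientation; "contact_force": force on the tool from outside, world axes, zero at the start; "moment": the same for the moment, N m; "grip_width": finger opening in mm; "finger_force": force on a finger pad.
Only numpy, scipy, OpenCV 4.12 (cv2) and the standard library are available. Lean on these libraries where they do the work, as an engineer would, in place of code of your own. Each camera call takes 0.05 s, during which the arm holds its last target. There are 200 camera calls.

## Task

A reader on the far side of the library counter has come for a reserved book, the thickest of the four in the hold rack. Press the large start button of the self-checkout station, then, fingers down, point at the thickest book from two or three centimetres above its top and stay there for two seconds, then point in the same way at the middle of the station's flat reader plate, where the book is to be laid, and finish still pointing there. Press nothing else on the station, do not touch any book or the plate, and leave the other things on the counter where they are.

Things in the scene. Friction and masses are not known exactly. Their poses are not given: they have to be found in the camera images.
- start (a joint): the large black push button of the station: 0 at rest, 0.006 m fully down; a spring takes about 1.2 N to start and 4 N to bottom it. A press counts from 0.004 m (about 3 N)
- start_top (a point): centre of the top face of the large start button (round, 48 mm across, stands 10 mm proud of a grey collar 64 mm across), about 46 mm above the counter; pressed straight down. It sits on the control strip beside the plate, next to the other, much smaller button
- receipt (a joint): the small black push button (20 mm across) on the same strip, 85 mm further from the robot than the large one: 0 at rest, 0.005 m fully down. To be left alone
- station: self-checkout station fixed to the counter: white housing 330 (x) x 320 (y) x 30 mm high, origin under its centre. On the robot's side (own x -160 to -78 mm) a wedge with a display, 80 mm high, slopes down towards the reader. Plate at own +y, both buttons at own y = -115 mm (large at x = 0, small at x = 85 mm). Stands to the robot's left or right, turned up to 0.15 rad
- plate: the reader plate on the station: a flat grey plate 220 (x) x 210 (y) x 6 mm with the white outline of an open book in the middle; origin under its centre
- plate_mid (a point): centre of the plate's top face, 36 mm above the counter; its axes are the station's, z up
- rack: hold rack fixed to the counter: white steel, 170 (x) x 292 (y) mm, floor 10 mm thick, five upright dividers 72 mm apart (inner ones 115 mm high, ends 145 mm), one book standing in each of the four compartments; origin under its centre. It stands on the other side from the station, turned a little
- thick_book: the thickest book, a bound volume standing upright in the rack, spine away from the robot: 140 (x, spine at +x) x 56 (y, thickness) x 195 mm high; origin at the centre of its underside, 10 mm above the counter. Loose, about 0.85 kg. It may be in any compartment
- thick_book_top (a point): centre of the thickest book's top edge, 205 mm above the counter; axes as the book's
- book_a: another book in the rack, 32 mm thick, 208 mm high, 145 mm deep; origin at the centre of its underside
- book_b: another book in the rack, 26 mm thick, 186 mm high, 132 mm deep; origin at the centre of its underside
- book_c: another book in the rack, 36 mm thick, 180 mm high, 125 mm deep; origin at the centre of its underside
- pen_cup: loose white ceramic cup with pens in it, 76 mm across, 95 mm high (pens up to 145 mm), to the far left; origin at the centre of its underside
- date_stamp: loose wooden-handled stamp standing upright, 38 mm across, 88 mm high, to the far right; origin at the centre of its underside
- returned_book: loose book lying flat to the far right near the stamp, 110 x 178 x 24 mm; origin at the centre of its underside
Not all that is in view belongs to the job. What is shaped like the book_c but purple is not meant. Leave any green look-alike of the book_b alone.

How it is judged (in metres and radians):
On the way, in this order (a step that is already met when the one before it is completed fails the run):
1. the large start button is pressed at least 4 mm down (value of joint start above 0.004 m), for 0.05 s.
2. tool down, the TCP dwells 1.5 s above the thickest book: within 24 mm of mid-thickness, 65 mm of mid-depth, less than 70 mm above its top (x of the grasp point in the frame of thick_book_top between -0.065 and 0.065 m and y of the grasp point in the frame of thick_book_top between -0.024 and 0.024 m and z of the grasp point in the frame of thick_book_top between 0.019 and 0.07 m and angle between the grasp point's own z axis and vertical above 2.3 rad), for 1.5 s.
3. tool down, the TCP dwells 1 s above the reader plate: within 60 mm of its centre along both sides, less than 70 mm above it (x of the grasp point in the frame of plate_mid between -0.06 and 0.06 m and y of the grasp point in the frame of plate_mid between -0.06 and 0.06 m and z of the grasp point in the frame of plate_mid between 0.019 and 0.07 m and angle between the grasp point's own z axis and vertical above 2.3 rad), for 1 s.
At the end, for the whole second after the job is handed in: the tool still points down at the reader plate (TCP within 60 mm of its centre along both sides, 19 to 70 mm above it), both buttons are up, every book stands upright in its place and nothing loose on the counter has moved more than 8 mm (all of step 3 and value of joint each of start, receipt below 0.002 m and distance of each of thick_book, book_a, book_b, book_c, pen_cup, date_stamp, returned_book from where it was at the start of the episode below 0.008 m and angle between each of thick_book, book_a, book_b, book_c's own z axis and vertical below 0.06 rad); the robot touches nothing.
It fails at once if the robot touches a book (contact force between any of the fingers, the arm and thick_book above 0.5 N or contact force between any of the fingers, the arm and book_a above 0.5 N or contact force between any of the fingers, the arm and book_b above 0.5 N or contact force between any of the fingers, the arm and book_c above 0.5 N).
It fails at once if the robot touches the reader plate (contact force between any of the fingers, the arm and plate above 0.5 N).
It fails at once if the robot presses the small button (value of joint receipt above 0.002 m).
It fails at once if a book or another thing on the counter is pushed, lifted or carried (more than 8 mm) (distance of any of thick_book, book_a, book_b, book_c, pen_cup, date_stamp, returned_book from where it was at the start of the episode above 0.008 m).
It also fails if it takes over 58 s, if anything falls off the work surface, if the arm or the gripper's body presses on something with over 40 N, if the wrist force passes 120 N, or if a joint passes its speed limit or range.

## Working session

There is one attempt and no reset: what is moved stays moved. The work goes in short steps, Python scripts to look and compute and a tool call to move; the robot and the scene stay as the last step left them, time stands still between calls to the robot, and variables do not carry over. Pictures are saved under pics/ and viewed, at most 10 in all, crops included, and the job is handed in when it is done.

Besides the shell and the picture viewer there is one more tool, called as name([rows], argument=value, ...), one row to a line, values as JSON. servo_tool: Moves the arm, as the interface text tells. Its arguments: {"type":"object","properties":{"deltas":{"type":"array"},"fingers":{"type":"number"}},"required":["deltas"]}

```bash
mkdir -p pics
python3 - <<'E'
from plant import bot
import cv2
for n in("scene","top"):
    cv2.imwrite(f"pics/{n}0.png",bot.capture(n)[:,:,::-1]); print({k:v for k,v in bot.camera_model(n).items()})
o=bot.get_obs();print(o["time"],o["tool_pos"],o["tcp_rot"],o["grip_width"])
E
```

```text
{'mtx': array([[461.84514837,   0.        , 312.84342512],
       [  0.        , 461.84514837, 242.45165535],
       [  0.        ,   0.        ,   1.        ]]), 'dist': array([-0.06095486,  0.        ,  0.        ,  0.        ,  0.        ]), 'xyz': array([1332.3958693 ,  243.74150351,  887.06715196]), 'rotation': array([-2.27575008, -0.01844042,  1.87335156])}
{'mtx': array([[572.90406199,   0.        , 320.19788297],
       [  0.        , 572.90406199, 240.84484726],
       [  0.        ,   0.        ,   1.        ]]), 'dist': array([-0.03128383,  0.        ,  0.        ,  0.        ,  0.        ]), 'xyz': array([ 124.51704532,  -18.07795999, 1953.96707452]), 'rotation': array([-2.95120607,  0.0160962 , -1.58227555])}
0.1 [ 172.46922853 -495.5321287   244.92733504] [-3.14027275e+00 -1.79330301e-04  3.34825693e-01] 91.97355874189304
```

View pics/scene0.png

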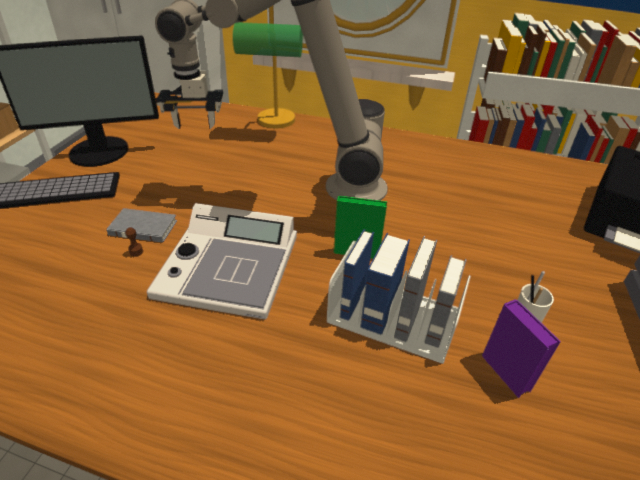

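View pics/top0.png

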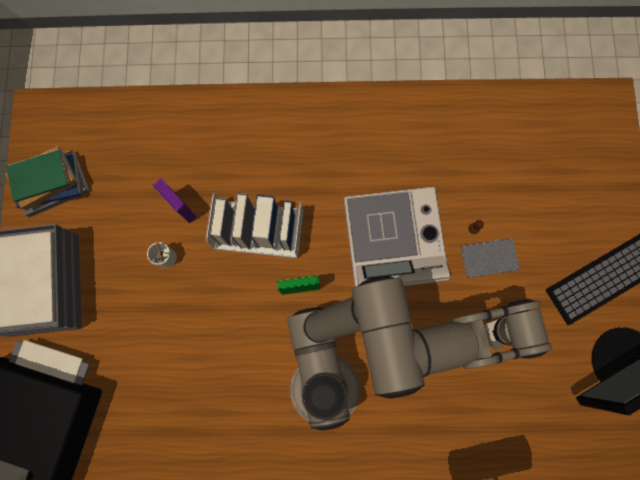

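The scene view shows the station at left, with the large button at (187,250) and the small one at (174,272). In the top view the large button is at (430,233), the small one at (426,209) and the plate at (383,227).
Book candidates in the top view are (220,222), (241,220), (264,222) and (287,225). (264,222) looks thickest, and it matches the blue book at (390,255) in the scene view. The green block (298,285) and the purple one (174,200) are decoys outside the rack. Next I'll measure and confirm this in a crop.

```bash
cat > h.py <<'E'
import numpy as np,cv2
from scipy.spatial.transform import Rotation as R
from plant import bot
def ray(n,p,z):
    c=bot.camera_model(n); u=cv2.undistortPoints(np.array(p,float).reshape(-1,1,2),c["mtx"],c["dist"])[:,0]
    d=np.c_[u,np.ones(len(u))]@R.from_euler("xyz",c["rotation"]).as_matrix().T
    return c["xyz"]+d*((z-c["xyz"][2])/d[:,2])[:,None]
def blobs(mask,roi,amin):
    x0,y0,x1,y1=roi; m=np.zeros_like(mask); m[y0:y1,x0:x1]=mask[y0:y1,x0:x1]
    n,l,s,c=cv2.connectedComponentsWithStats(m)
    return [(s[i],c[i],cv2.minAreaRect(np.argwhere(l==i)[:,::-1].astype(np.float32))) for i in range(1,n) if s[i][4]>=amin]
E
python3 - <<'E'
from h import *
t=cv2.imread("pics/top0.png");s=cv2.imread("pics/scene0.png")
for n,im,rr,rb,rp,rbig in(("top",t,(205,190,305,260),(415,195,442,248),(350,190,415,262),0),("scene",s,(335,230,470,345),(165,238,205,282),(185,235,285,305),0)):
    hsv=cv2.cvtColor(im,cv2.COLOR_BGR2HSV)
    bl=(hsv[...,2]<60).astype(np.uint8)
    wh=((hsv[...,2]>190)&(hsv[...,1]<60)).astype(np.uint8)
    gr=((hsv[...,2]>70)&(hsv[...,2]<150)&(hsv[...,1]<60)).astype(np.uint8)
    for nm,m,r,z,a in(("btn",bl,rb,46,20),("white",wh,rr,205,60),("plate",gr,rp,36,500)):
        for st,c,rc in blobs(m,r,a):
            print(n,nm,st,c.round(1),ray(n,[c],z)[0].round(1)[:2],ray(n,cv2.boxPoints(rc),z).round(0)[:,:2].tolist())
a=cv2.resize(t[185:265,200:310],None,fx=5,fy=5,interpolation=cv2.INTER_CUBIC)
b=cv2.resize(s[185:345,320:480],(400,400),interpolation=cv2.INTER_CUBIC)
a=cv2.resize(a,(400,291)); cv2.imwrite("pics/c.png",np.hstack([cv2.copyMakeBorder(a,0,109,0,0,cv2.BORDER_CONSTANT),b]))
E
```

```text
top btn [424 207   5   5  21] [425.9 208.7] [ 599.5 -354.5] [[605.0, -348.0], [605.0, -362.0], [591.0, -361.0], [591.0, -348.0]]
top btn [423 226  14  14 148] [429.4 232.6] [ 515.5 -362.7] [[516.0, -332.0], [547.0, -364.0], [516.0, -394.0], [485.0, -362.0]]
top white [233 196  12  41 279] [238.7 215.6] [546.5 261.8] [[483.0, 280.0], [613.0, 265.0], [610.0, 243.0], [480.0, 259.0]]
top white [253 198  19  39 549] [262.1 216.9] [541.1 187.9] [[483.0, 217.0], [608.0, 203.0], [601.0, 159.0], [476.0, 173.0]]
top white [212 200  12  35 274] [217.5 217. ] [542.9 328.7] [[491.0, 348.0], [599.0, 335.0], [595.0, 309.0], [487.0, 323.0]]
top white [281 203   9  37 170] [284.8 221.2] [526.3 116.3] [[470.0, 131.0], [586.0, 116.0], [584.0, 102.0], [468.0, 116.0]]
top white [242 248  53   8 187] [271.3 251.4] [430.8 158.2] [[435.0, 250.0], [450.0, 249.0], [431.0, 87.0], [415.0, 88.0]]
top plate [ 350  192   65   70 4042] [382.  226.4] [ 541.8 -203.6] [[645.0, -85.0], [667.0, -311.0], [440.0, -325.0], [419.0, -104.0]]
scene btn [178 244  17  12 162] [186.4 249.4] [ 523.1 -357.4] [[510.0, -391.0], [496.0, -349.0], [537.0, -326.0], [551.0, -368.0]]
scene btn [171 268   7   5  32] [173.9 270.1] [ 606.5 -347.9] [[602.0, -359.0], [597.0, -344.0], [610.0, -337.0], [615.0, -351.0]]
scene white [347 232  24  32 268] [358.5 247.7] [547.9 120.1] [[600.0, 105.0], [480.0, 119.0], [489.0, 137.0], [607.0, 121.0]]
scene white [370 236  37  40 816] [388.4 255.1] [551.2 189. ] [[606.0, 158.0], [471.0, 170.0], [490.0, 221.0], [621.0, 205.0]]
scene white [409 239  25  40 463] [421.5 258.6] [539.4 261. ] [[599.0, 241.0], [464.0, 256.0], [472.0, 283.0], [605.0, 266.0]]
scene white [441 258  23  36 487] [452.1 275.5] [572.4 330.7] [[622.0, 310.0], [514.0, 322.0], [519.0, 353.0], [626.0, 339.0]]
scene plate [ 185  239  100   66 3779] [235.4 273.7] [ 558.6 -194.5] [[671.0, -284.0], [453.0, -377.0], [426.0, -105.0], [642.0, -51.0]]
```

View pics/c.png

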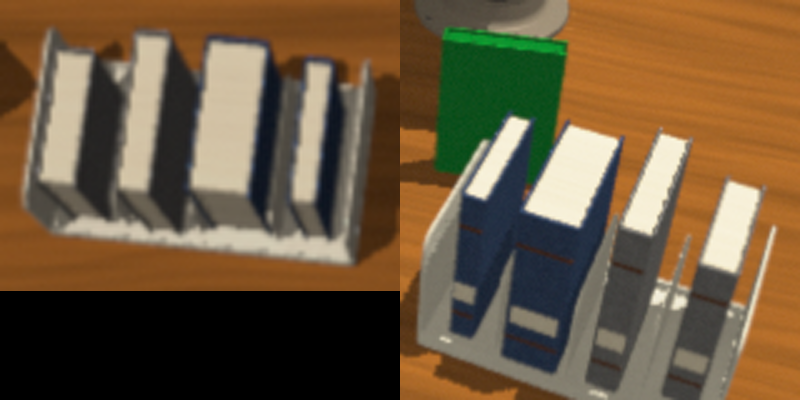

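The crop confirms it: the third book from the left in the top view, at (264,222), has by far the widest page block. It is blue and second from the left in the scene view at (388,255). Its top centre is about (546,189). The button is at about (519,-360), averaging the two views. I'll close the fingers and move over the button.

servo_tool([
  [[0,0,0],[0,0,0]],
  [[0.02,0,0],[0,0,0]],
  [[0.04,-0.002,0],[0,0,0]],
  [[0.04,-0.002,0],[0,0,0]],
  [[0.04,-0.002,0],[0,0,0]],
  [[0.04,-0.002,0],[0,0,0]],
  [[0.04,-0.002,0],[0,0,0]],
  [[0.04,-0.002,0],[0,0,0]],
  [[0.04,-0.002,0],[0,0,0]],
  [[0.04,0,0],[0,0,0]],
  [[0.022,0,0],[0,0,0]],
  [[0.01,0,0],[0,0,0]],
  [[0,0,0],[0,0,0]],
  [[0,0,0],[0,0,0]],
], fingers=0)

```text
time: 1.85
tool_pos: [518.4, -360.9, 245.6]
tcp_rot: [-3.142, 0.0, 0.334]
contact_force: [0.1, 0.2, -0.3]
grip_width: 0.6
finger_force: 0.0
```

Run:
```python
from h import *
for n,r in(("top",(362,205,402,248)),("scene",(208,250,262,292))):
    hsv=cv2.cvtColor(cv2.imread(f"pics/{n}0.png"),cv2.COLOR_BGR2HSV)
    x0,y0,x1,y1=r;v=hsv[y0:y1,x0:x1,2].astype(int);p=np.argwhere(v>np.median(v)+20)[:,::-1]+[x0,y0]
    rc=cv2.minAreaRect(p.astype(np.float32));print(n,rc,ray(n,[rc[0]],36).round(1),ray(n,cv2.boxPoints(rc),36).round().tolist())
```

```text
top ((381.69232177734375, 226.03848266601562), (27.535709381103516, 28.403953552246094), 82.87498474121094) [[ 543.1 -202.5   36. ]] [[586.0, -150.0, 36.0], [597.0, -247.0, 36.0], [501.0, -255.0, 36.0], [490.0, -159.0, 36.0]]
scene ((235.5135040283203, 269.4189147949219), (41.59294128417969, 25.97503662109375), 9.462322235107422) [[ 543.5 -201.1   36. ]] [[594.0, -242.0, 36.0], [501.0, -276.0, 36.0], [490.0, -158.0, 36.0], [583.0, -132.0, 36.0]]
```

The plate centre is (543,-202) and both views agree. Now I'll descend over the button.

servo_tool([
  [[0,0,0.02],[0,0,0]],
  [[0,0,0.04],[0,0,0]],
  [[0,0,0.04],[0,0,0]],
  [[0,0,0.035],[0,0,0]],
  [[0,0,0.02],[0,0,0]],
  [[0,0,0.01],[0,0,0]],
  [[0,0,0],[0,0,0]],
  [[0,0,0],[0,0,0]],
])

```text
time: 2.85
tool_pos: [519.6, -361.0, 81.8]
tcp_rot: [3.14, -0.001, 0.335]
contact_force: [0.1, -0.1, 0.0]
grip_width: 0.5
finger_force: 0.0
```

Run:
```python
from h import *
f=lambda i,x,y,w,h:cv2.resize(i[y:y+h,x:x+w,::-1],(400,400),interpolation=cv2.INTER_CUBIC)
cv2.imwrite("pics/d.png",np.hstack([f(bot.capture("scene"),130,180,120,120),f(bot.capture("top"),380,170,100,100)]))
```

```text
(no output)
```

View pics/d.png

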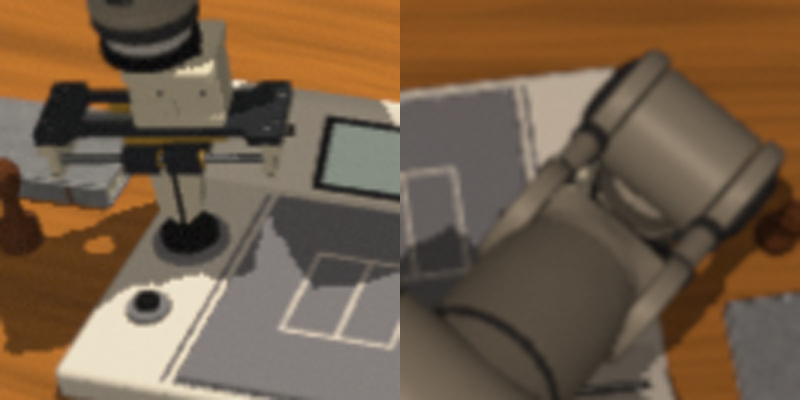

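The closed fingers are centred above the large button (scene crop at about (188,225)), and the small button is clear. Pressing now.

servo_tool([
  [[0,0,0.008],[0,0,0]],
  [[0,0,0.006],[0,0,0]],
  [[0,0,0.003],[0,0,0]],
  [[0,0,0.002],[0,0,0]],
  [[0,0,0.002],[0,0,0]],
  [[0,0,0.001],[0,0,0]],
  [[0,0,0],[0,0,0]],
  [[0,0,0],[0,0,0]],
])

```text
time: 3.95
tool_pos: [519.1, -360.2, 59.1]
tcp_rot: [-3.141, 0.0, 0.335]
contact_force: [-3.0, 3.2, 6.7]
grip_width: 0.3
finger_force: 3.0
```

servo_tool([
  [[0,0,0.001],[0,0,0]],
  [[0,0,0],[0,0,0]],
  [[0,0,0],[0,0,0]],
])

```text
time: 4.32
tool_pos: [519.1, -360.2, 58.9]
tcp_rot: [3.141, 0.0, 0.335]
contact_force: [-5.7, 3.4, 10.7]
grip_width: 0.1
finger_force: 5.7
```

The button is bottomed: the force is rising while the position has stalled. I'll retract, then cross over to the book in a second call.

servo_tool([
  [[0,0,-0.01],[0,0,0]],
  [[0,0,-0.02],[0,0,0]],
  [[0,0,-0.04],[0,0,0]],
  [[0,0,-0.04],[0,0,0]],
  [[0,0,-0.04],[0,0,0]],
  [[0,0,-0.04],[0,0,0]],
  [[0,0,-0.02],[0,0,0]],
  [[0,0,-0.01],[0,0,0]],
  [[0,0,0],[0,0,0]],
  [[0,0,0],[0,0,0]],
])

```text
time: 5.58
tool_pos: [519.0, -360.2, 276.1]
tcp_rot: [-3.14, 0.001, 0.335]
contact_force: [-0.0, 0.5, -0.2]
grip_width: 0.4
finger_force: 0.0
```

servo_tool([
  [[0.006,-0.015,0],[0,0,0]],
  [[0.014,-0.035,0],[0,0,0]],
  [[0.014,-0.035,0],[0,0,0]],
  [[0.014,-0.035,0],[0,0,0]],
  [[0.014,-0.035,0],[0,0,0]],
  [[0.014,-0.035,0],[0,0,0]],
  [[0.014,-0.035,0],[0,0,0]],
  [[0.014,-0.035,0],[0,0,0]],
  [[0.014,-0.035,0],[0,0,0]],
  [[0.014,-0.035,0],[0,0,0]],
  [[0.014,-0.035,0],[0,0,0]],
  [[0.014,-0.035,0],[0,0,0]],
  [[0.014,-0.035,0],[0,0,0]],
  [[0.014,-0.035,0],[0,0,0]],
  [[0.014,-0.035,0],[0,0,0]],
  [[0.004,-0.005,0],[0,0,0]],
  [[0,0,0],[0,0,0]],
  [[0,0,0],[0,0,0]],
])

```text
time: 7.82
tool_pos: [546.1, 188.1, 277.4]
tcp_rot: [3.141, 0.0, 0.334]
contact_force: [0.2, 0.2, -1.2]
grip_width: 0.3
finger_force: 0.0
```

Run:
```python
from h import *
print(bot.get_obs()["tool_pos"])
f=lambda i,x,y,w,h:cv2.resize(i[y:y+h,x:x+w,::-1],(400,400),interpolation=cv2.INTER_CUBIC)
cv2.imwrite("pics/e.png",np.hstack([f(bot.capture("scene"),300,150,200,200),f(bot.capture("top"),190,150,150,150)]))
```

```text
[546.10894787 188.0566493  277.37799374]
```

View pics/e.png

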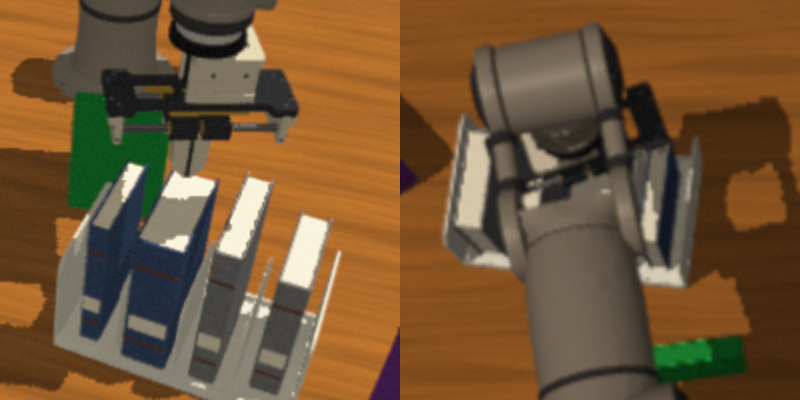

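The closed fingers hang above the thick blue book (tip in the scene crop at about (187,172), with the book top behind it), and nothing is touching. I'll lower to about 24 mm tip clearance and dwell for 2 s.

servo_tool([
  [[0,0,0.01],[0,0,0]],
  [[0,0,0.01],[0,0,0]],
  [[0,0,0.009],[0,0,0]],
  [[0,0,0],[0,0,0]],
  [[0,0,0],[0,0,0]],
  [[0,0,0],[0,0,0]],
  [[0,0,0],[0,0,0]],
  [[0,0,0],[0,0,0]],
  [[0,0,0],[0,0,0]],
  [[0,0,0],[0,0,0]],
  [[0,0,0],[0,0,0]],
  [[0,0,0],[0,0,0]],
  [[0,0,0],[0,0,0]],
  [[0,0,0],[0,0,0]],
  [[0,0,0],[0,0,0]],
  [[0,0,0],[0,0,0]],
  [[0,0,0],[0,0,0]],
  [[0,0,0],[0,0,0]],
  [[0,0,0],[0,0,0]],
  [[0,0,0],[0,0,0]],
])

```text
time: 10.42
tool_pos: [546.3, 189.0, 248.5]
tcp_rot: [3.141, -0.0, 0.335]
contact_force: [0.7, 0.2, -0.6]
grip_width: 0.5
finger_force: 0.0
```

Run:
```python
from h import *
f=lambda i,x,y,w,h:cv2.resize(i[y:y+h,x:x+w,::-1],(500,500),interpolation=cv2.INTER_CUBIC)
cv2.imwrite("pics/f.png",f(bot.capture("scene"),340,190,100,100))
c=bot.camera_model("scene");Rm=R.from_euler("xyz",c["rotation"]).as_matrix().T
o=np.array(bot.get_obs()["tool_pos"])
P=np.array([o-[0,0,19],[o[0],o[1],205]])
print(cv2.projectPoints(P,cv2.Rodrigues(Rm)[0],-Rm@c["xyz"],c["mtx"],c["dist"])[0].round(1).tolist())
```

```text
[[[390.2, 245.4]], [[388.8, 253.7]]]
```

View pics/f.png

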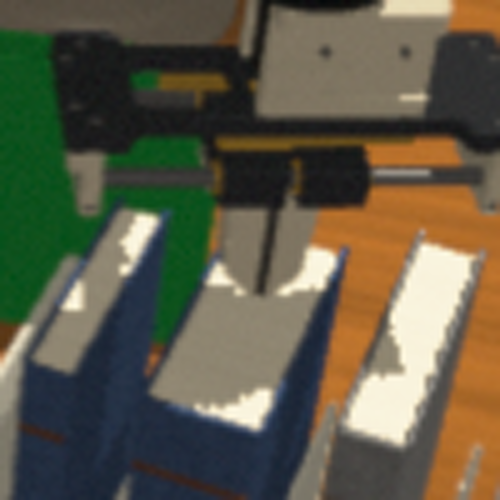

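The tip is at pixel (391,248), over the middle of the thick book's top and clear of it, and it has dwelt for more than 2 s. Now I'll rise and go to the plate.

servo_tool([
  [[0,0,-0.015],[0,0,0]],
  [[0,0,-0.015],[0,0,0]],
  [[0,0,0],[0,0,0]],
  [[-0.007,0.018,0],[0,0,0]],
  [[-0.012,0.035,0],[0,0,0]],
  [[-0.012,0.035,0],[0,0,0]],
  [[-0.012,0.035,0],[0,0,0]],
  [[-0.012,0.035,0],[0,0,0]],
  [[-0.012,0.035,0],[0,0,0]],
  [[-0.012,0.035,0],[0,0,0]],
  [[-0.012,0.035,0],[0,0,0]],
  [[-0.012,0.035,0],[0,0,0]],
  [[-0.012,0.035,0],[0,0,0]],
  [[-0.012,0.03,0],[0,0,0]],
  [[-0.005,0.005,0],[0,0,0]],
  [[0,0,0],[0,0,0]],
  [[0,0,0],[0,0,0]],
])

```text
time: 12.6
tool_pos: [542.4, -201.1, 278.6]
tcp_rot: [-3.141, 0.0, 0.336]
contact_force: [0.4, 0.1, -0.0]
grip_width: 0.3
finger_force: 0.0
```

Lowering 198 mm to a TCP height of about 81 mm, which leaves the tip about 26 mm above the plate.

servo_tool([
  [[0,0,0.02],[0,0,0]],
  [[0,0,0.04],[0,0,0]],
  [[0,0,0.04],[0,0,0]],
  [[0,0,0.04],[0,0,0]],
  [[0,0,0.03],[0,0,0]],
  [[0,0,0.018],[0,0,0]],
  [[0,0,0.01],[0,0,0]],
  [[0,0,0],[0,0,0]],
  [[0,0,0],[0,0,0]],
  [[0,0,0],[0,0,0]],
  [[0,0,0],[0,0,0]],
  [[0,0,0],[0,0,0]],
  [[0,0,0],[0,0,0]],
  [[0,0,0],[0,0,0]],
  [[0,0,0],[0,0,0]],
  [[0,0,0],[0,0,0]],
  [[0,0,0],[0,0,0]],
  [[0,0,0],[0,0,0]],
  [[0,0,0],[0,0,0]],
  [[0,0,0],[0,0,0]],
])

```text
time: 15.1
tool_pos: [542.5, -202.0, 80.5]
tcp_rot: [3.142, 0.0, 0.335]
contact_force: [-0.8, 0.3, 0.5]
grip_width: 0.6
finger_force: 0.0
```

Run:
```python
from h import *
cv2.imwrite("pics/g.png",bot.capture("scene")[:,:,::-1])
```

```text
(no output)
```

View pics/g.png

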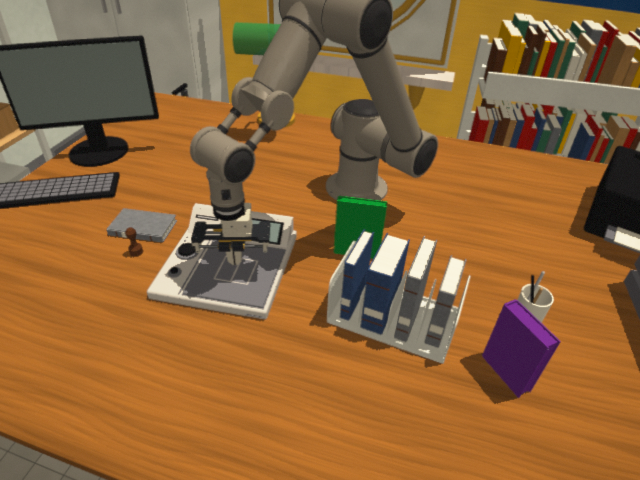

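The fingers point at the plate's middle (tip at about (236,263)). The books, cup, stamp and flat book are where they were, and the buttons are up. Handing in.

```bash
python3 -c "
from plant import bot
print(bot.close_job())"
```

```text
the job is handed in; nothing more can be done
None
```

The job is handed in, with no verdict returned: I pressed the start button to its stop, pointed at the thickest book for about 2 s, and finished pointing at the middle of the reader plate, with nothing else seen to move.

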